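# Load the ball punch into the impact stand

### The arm

A 7-joint arm with a two-finger parallel gripper is mounted at the origin on a cart in front of the work surface, level with it; the furniture and walls round the work are solid. World frame = base frame: x ahead of the robot, y to its left, z up, the work surface at z = 0. Lengths are in mm, angles in rad, forces in N, time in s.
With the tool pointing down it reaches from about 350 to 775 mm from the base axis. Payload 3.1 kg.
Tool frame: the origin (TCP) lies midway between the tips of the shut fingers; the grasp point (between the pads) lies 19 mm behind it; y points along the fingers, z is the direction in which the jaws open and shut, and the axes are right-handed (so a half turn about y gives the same grasp; the last joint's range is limited). The gripper opens to 85 mm and grips with 20 to 120 N. Pads are 22 mm wide; open, the fingers measure 114 mm over their backs; the gripper's body (76 mm by 85 mm) begins 54 mm behind the grasp point. The pads swing forward as they close: fully open they stand 13 mm farther back than shut.
Start: joints at [-1.146, 0.311, 0.014, 1.512, -0.004, 1.319, -0.027], TCP at [247.494, 491.186, 231.304] pointing down, gripper open.
Joint ranges: [-2.7, 2.7], [-0.3, 1.91], [-1.27, 1.3], [0.12, 2.57], [-1.44, 4.58], [0.2, 2.03], [-3.05, 3.05]. Speed limits (rad/s): [2.79, 2.79, 3.14, 3.14, 3.14, 3.14, 3.14].

### API

Orientations are given as [roll, pitch, yaw] about the fixed x, y, z axes, in that order (R = Rz(yaw) Ry(pitch) Rx(roll)).
In Python, from plant import arm gives the robot as it stands. The module is installed in compiled form; this text tells all that it offers.
- The arm moves only by the shell command python3 -m crank 'ROWS'. ROWS is JSON, a list of rows, each a list of 7 numbers: the turn, a rotation vector about the tool's x, y, z in rad, then the shift along the tool's x, y, z in m, then the gripper's target within -1 to 1 (fully open at 1, half-way at 0, shut at -1). A call has 1 to 5 rows; each row shifts and turns the pose as measured when the row begins, along the tool's axes as they then stand; what a row does not reach is not made up. A row lasts 1/12 s, in which the tool goes at most 41.7 mm and 7.16 degrees, less where a joint would pass 70% of its speed; a pose out of reach is approached as far as the arm can. A call is refused whole if a number of a shift passes 0.0417 or a number of a turn 0.125, either way. A call with a gripper value outside its range is refused whole. The fingers move at their own pace and stop on an object; the grip force is fixed at half the most. Time passes only in rows, so rows that do not move let the fingers close. It gives the time, the measured TCP pose, the force and the opening at its end, in the units of the state.
- arm.get_state(): the state, without advancing time (a new reading comes with each control period).
- arm.camera(name): name is "side" or "top"; returns a dict with "img" (420x560x3 uint8, red, green, blue), "z_map" (420x560 float32, mm along the optical axis (not along the pixel's ray), 0 where there is no reading), "camera_matrix" (3x3 intrinsics, pixels), "extrinsics" (4x4, takes a point from world to camera coordinates). Camera axes: x right, y down, z forward; pixel columns grow to the right and rows downward; lengths in mm; the calibration is good to about 2 mm. A picture is of the moment at which its call begins.
- arm.job_done(): hands the job in, once; it reports no verdict.
Trained networks look in a picture, given as the dict that the camera call returned (one of the last four; its "shot" number tells which), for a name from the list of things; names that differ only in an ending like _2 or _b are one class to them, and where a whole thing is asked for, a point or a joint stands for the part that bears it (a point fixed in the world has none). Each returns a list of dicts, best first, with "score" (0 to 1); they miss things now and then, are a little off and sometimes report something else, mostly with a low value. They report only what shows in the picture. A call takes as long as a camera call.
- arm.recognise(target, picture): "location" ([x, y, z] in mm, in the coordinates of the camera as it stood for that picture, good to about 4 mm: the middle of the surface that is visible of it).
- arm.trace(target, picture): "pixels" (420x560 bool, what is visible of it).
The state is a dict: "time": time; "joint_pos": joint angles; "dq": joint speeds; "joint_efforts": joint torques, N m; "ee_pos": TCP position; "tool_rot": TCP orientation; "force": force on the tool from outside, world axes, zero at the start; "ft_torque": the same for the moment, N m; "opening": opening from 0.0 (shut) to 1.0 (fully open).
Only numpy, scipy, OpenCV 4.12 (cv2) and the standard library are available. Lean on these libraries where they do the work, as an engineer would, in place of code of your own. Each camera call takes 0.05 s, during which the arm holds its last target. There are 200 camera calls.

### The job

Make the small impact stand ready: turn the black knob on top of it counterclockwise until it clicks past its detent and the stop plate has swung fully clear from under the upper guide bushing. Then take the long ball-nosed punch out of the rack and thread it nose down through the upper bushing and on through the lower one; finish while still holding it there in the gripper, ready to be lowered, with its nose showing clearly below the lower bushing but well clear of the painted test panel, which it must never touch. Leave the short punch, the pot between stand and rack, the black tile and the sanding block where they are.

Things in the scene. Friction and masses are not known exactly. Their poses are not given: they have to be found in the camera images.
- stop_knob (a joint): angle of the black bar knob on the stand's upper arm, upright axis, counterclockwise from above, rad. 0: stop plate under the upper bushing, blocking it; 1.31: end stop, plate clear. An over-centre spring detent holds it at both ends: it pushes back with 0.15 N m near either end, less towards the middle, nothing at 0.65; beyond that, let go, it snaps to 1.31
- knob_grip (a point): centre of the knob's bar, on its axis, 151.5 mm above the table: bar 12 mm thick along this frame's x, 40 mm long along y, 24 mm tall along z (139.5 to 163.5 mm above the table); the frame turns with the knob. Punch axis 38 mm away, towards +y at angle 0. Nothing else on the stand rises above 140 mm. The stop plate is a steel tongue 24 x 5 mm on its spindle, half-way between the bushings, along +y
- upper_mouth (a point): on the punch axis at the top face of the upper guide bushing, 132 mm above the table; frame of the stand (x across, y from the column towards the bushings, z up). Upright bore 15 mm in diameter, with a 45 degree lead-in that opens to 26 mm at the top face; boss 30 mm across and 20 mm tall
- lower_exit (a point): on the same axis at the underside of the lower guide bushing, 62 mm above the table. The lower bushing is like the upper: bore 15 mm, lead-in opening to 26 mm at its top face, 82 mm above the table
- panel: white painted test panel 86 x 66 x 3 mm, fixed level on the stand's anvil; origin at the centre of its underside, on the punch axis; its painted top is 33 mm above the table, 29 mm below the underside of the lower bushing
- punch: the long steel punch, 158 mm long, 0.17 kg: shaft 12 mm in diameter with a ball nose (radius 6 mm), head 18 mm in diameter and 36 mm long at the top. Origin at the very end of the ball nose, z along it towards the head. It stands upright, nose down, in a 13 mm hole 36 mm deep at one end of the rack
- punch_head (a point): centre of the long punch's head, on its axis, 140 mm from the end of the nose; z along the punch away from the nose. In the rack it is 148 mm above the table
- punch_rack: grey block 44 x 150 x 44 mm with three upright holes in a row along its y, 48 mm apart; origin at the centre of its underside. Long and short punch stand in the two end holes, either way round; the middle hole is empty
- short_punch: the short punch, 96 mm long, in the other end hole of the rack, its head (18 mm in diameter) topping out 104 mm above the table; origin at the end of its nose. To be left alone
- parts_pot: white pot with a green screw lid, 45 mm across, 43 mm tall, between stand and rack; origin at the centre of its underside. To be left alone
- gloss_tile: black glass tile in a frame, 62 x 88 x 13 mm, lying flat; origin at the centre of its underside. To be left alone
- sanding_block: brown sanding block 48 x 85 x 25 mm; origin at the centre of its underside. To be left alone

How it is judged:
By the outcome, as a careful person would: the job done as asked, in the order asked, and still so for the second after the job is handed in, while the arm keeps its last pose, push and grip.
It also fails if it takes over 64 s, if anything falls off the work surface, if the arm or the gripper's body presses on something with over 40 N, if the wrist force passes 120 N, or if a joint passes its speed limit or range.

## Working session

There is one attempt and no reset: what is moved stays moved. The work goes in short steps, Python scripts to look and compute and a shell command to move; the robot and the scene stay as the last step left them, time stands still between calls to the robot, and variables do not carry over. Pictures are saved under pics/ and viewed, about 8 in all and at most 12, crops included, and the job is handed in when it is done.

```bash
mkdir -p pics; cat > h.py <<'E'
import numpy as np, cv2
from plant import arm
from scipy.spatial.transform import Rotation as R
def shot(n,name=None):
    p=arm.camera(n)
    if name: cv2.imwrite('pics/'+name,p['img'][:,:,::-1])
    return p
def w(p,c): return (np.linalg.inv(p['extrinsics'])@np.append(c,1))[:3]
def cloud(p):
    K=p['camera_matrix'];z=p['z_map'];v,u=np.indices(z.shape)
    c=np.stack([(u-K[0,2])/K[0,0]*z,(v-K[1,2])/K[1,1]*z,z,np.ones_like(z)],-1)
    r=(c@np.linalg.inv(p['extrinsics']).T)[...,:3]; r[z==0]=np.nan
    return r
def px(p,P):
    c=(p['extrinsics']@np.append(P,1))[:3];q=p['camera_matrix']@c;return q[:2]/q[2]
E
python3 - <<'E'
from h import *
np.set_printoptions(precision=1,suppress=True)
s=arm.get_state();print(s)
print(R.from_euler('xyz',s['tool_rot']).as_matrix())
for n in('side','top'):
    p=shot(n,n+'0.png');print(n,np.linalg.inv(p['extrinsics']),p['camera_matrix'][0])
    for t in('stop_knob','upper_mouth','panel','punch','punch_head','punch_rack','short_punch','parts_pot','gloss_tile','sanding_block'):
        try:print(t,[(w(p,d['location']),round(d['score'],2)) for d in arm.recognise(t,p)[:2]])
        except Exception as e:print(t,e)
E
```

```text
{'time': 0.0, 'joint_pos': array([-1.1,  0.3,  0. ,  1.5, -0. ,  1.3, -0. ]), 'dq': array([ 0., -0.,  0.,  0., -0., -0.,  0.]), 'joint_efforts': array([  0. , -38. ,   0.1, -23.1,   0. ,   0. ,  -0. ]), 'ee_pos': array([247.2, 490.5, 230.2]), 'tool_rot': array([-1.6, -0. , -0.5]), 'force': array([-0.1,  0.9, -0.5]), 'ft_torque': array([-0., -0.,  0.]), 'opening': 0.998805052085632}
[[ 0.9 -0.   0.4]
 [-0.4 -0.   0.9]
 [ 0.  -1.  -0. ]]
side [[    1.     -0.      0.1   281.9]
 [   -0.1    -0.4     0.9 -1187.8]
 [    0.     -0.9    -0.4   678. ]
 [    0.      0.      0.      1. ]] [482.8   0.  280.7]
stop_knob [(array([426.9, 215.6, 144.5]), 0.45)]
upper_mouth [(array([426.8, 185.3,  31.9]), 0.66)]
panel []
punch [(array([ 420.8, -228.4,  119.6]), 0.6)]
punch_head [(array([ 423. , -231.7,  115.2]), 0.68)]
punch_rack [(array([ 420.4, -233.4,   41.2]), 0.91)]
short_punch [(array([ 424.9, -139.1,   75.6]), 0.46)]
parts_pot [(array([495.6, -45.1,  25.4]), 0.59)]
gloss_tile [(array([403.3, 472.5,  10.8]), 0.65)]
sanding_block [(array([ 427.7, -458.7,   26.2]), 0.84), (array([ 416.8, -232. ,   41.1]), 0.17)]
top [[   0.    -1.     0.1  355.2]
 [  -1.    -0.     0.     3.8]
 [  -0.    -0.1   -1.  1759.8]
 [   0.     0.     0.     1. ]] [535.4   0.  280.5]
stop_knob [(array([433.3, 227.8, 157.1]), 0.44)]
upper_mouth [(array([426.3, 219.5,  36.1]), 0.78)]
panel [(array([405.9, 259.7,  34.5]), 0.65)]
punch []
punch_head []
punch_rack [(array([ 424.1, -172.7,   44.2]), 0.79)]
short_punch []
parts_pot [(array([497.2, -24.7,  45.6]), 0.65)]
gloss_tile [(array([414.9, 476.4,  18.8]), 0.93)]
sanding_block [(array([ 444.8, -446.6,   20.9]), 0.72), (array([ 426.1, -217.5,  163.5]), 0.48)]
```

```bash
python3 -c "
import cv2,numpy as np
a=cv2.imread('pics/side0.png');b=cv2.imread('pics/top0.png');print(a.shape)
cv2.imwrite('pics/both.png',cv2.resize(np.vstack([a,b]),(448,672))[:600]) if 0 else None"
```

```text
(420, 560, 3)
```

View pics/side0.png

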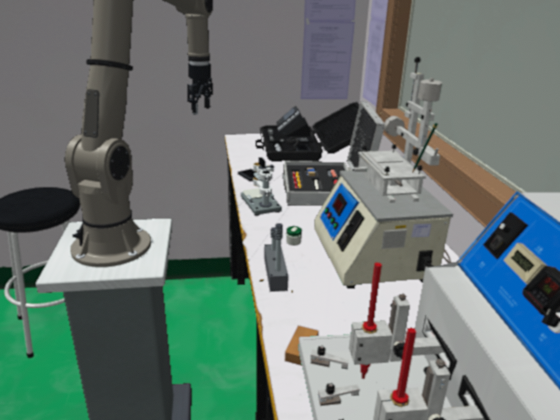

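View pics/top0.png

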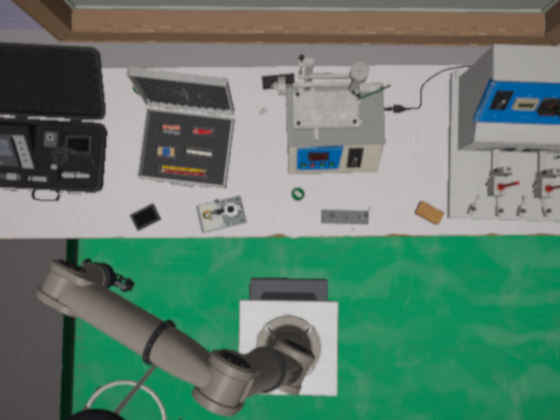

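The side view shows the stand at about (262,190), the pot at (294,235) and the rack at (276,265) with the long punch at its near end. In the top view the stand is at (221,214) and the rack at (345,216). I'll enlarge crops of both.

```bash
python3 - <<'E'
import cv2,numpy as np
a=cv2.imread('pics/side0.png');b=cv2.imread('pics/top0.png')
f=lambda i,x,y,w,h:cv2.resize(i[y:y+h,x:x+w],(400,300),interpolation=cv2.INTER_CUBIC)
cv2.imwrite('pics/crop.png',np.vstack([np.hstack([f(a,230,155,64,48),f(a,240,215,100,75)]),np.hstack([f(b,190,190,64,48),f(b,313,192,64,48)])]))
E
```

```text
(no output)
```

View pics/crop.png

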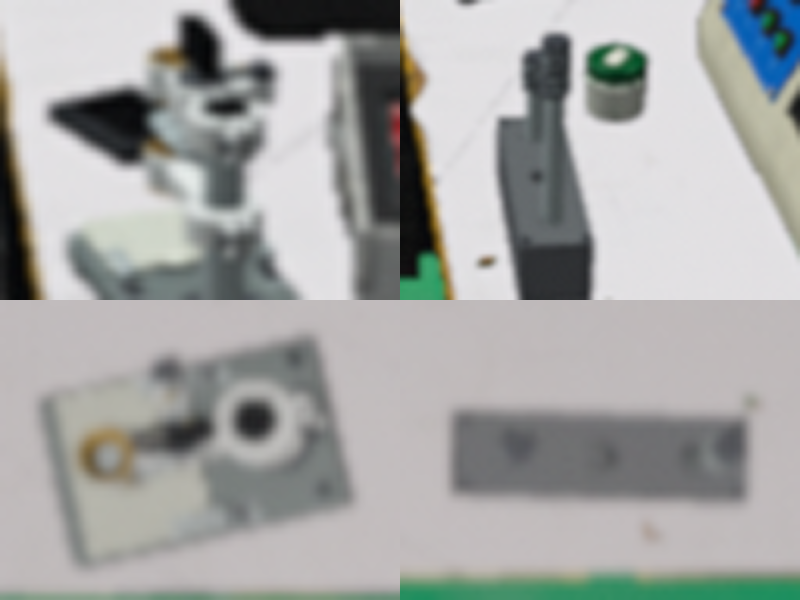

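```bash
python3 - <<'E'
from h import *
np.set_printoptions(precision=1,suppress=True,linewidth=150)
p=shot('top');c=cloud(p)
def rep(n,m,c):
    q=c[m&~np.isnan(c[...,0])]
    if len(q)<3: print(n,len(q));return
    r=cv2.minAreaRect(q[:,:2].astype(np.float32));print(n,len(q),'med',np.median(q,0),'rect',r)
X,Y,Z=c[...,0],c[...,1],c[...,2]
st=(abs(X-425)<90)&(abs(Y-222)<90)
rk=(abs(X-425)<60)&(abs(Y+172)<110)
for lo,hi in((8,60),(25,45),(110,138),(138,175)): rep(('stand',lo,hi),st&(Z>lo)&(Z<hi),c)
for lo,hi in((30,60),(85,125),(130,190)): rep(('rack',lo,hi),rk&(Z>lo)&(Z<hi),c)
v,u=np.where(st&(Z>100));print(np.c_[u,v,c[v,u]])
p=shot('side');c=cloud(p);X,Y,Z=c[...,0],c[...,1],c[...,2]
rk=(abs(X-425)<60)&(abs(Y+172)<110);st=(abs(X-425)<90)&(abs(Y-222)<90)
for lo,hi in((60,103),(115,190)): rep(('rack side',lo,hi),rk&(Z>lo)&(Z<hi),c)
rep('knob side',st&(Z>141),c);rep('top',st&(Z>115)&(Z<136),c)
E
```

```text
('stand', 8, 60) 934 med [415.8 226.2  25.5] rect ((435.6590270996094, 221.48928833007812), (158.26649475097656, 177.56922912597656), 1.001697301864624)
('stand', 25, 45) 491 med [411.2 248.8  31.4] rect ((446.30218505859375, 231.91629028320312), (125.12731170654297, 148.597900390625), 14.402652740478516)
('stand', 110, 138) 279 med [436.  197.2 131.1] rect ((444.60699462890625, 214.93594360351562), (57.93061828613281, 118.44093322753906), 10.108936309814453)
('stand', 138, 175) 88 med [433.4 220.4 159.7] rect ((444.346435546875, 224.12429809570312), (50.51826477050781, 97.26651763916016), 16.295604705810547)
('rack', 30, 60) 563 med [ 423.4 -171.2   43.7] rect ((426.1795654296875, -173.73638916015625), (150.50926208496094, 43.920204162597656), 88.87924194335938)
('rack', 85, 125) 33 med [ 426.1 -127.7  103. ] rect ((428.3945007324219, -168.22982788085938), (15.998831748962402, 99.33668518066406), 0.9150435328483582)
('rack', 130, 190) 41 med [ 424.8 -220.8  164.1] rect ((425.2608642578125, -221.1565399169922), (17.03363800048828, 17.082584381103516), 42.322349548339844)
[[216.  198.  471.7 227.8 135.6]
 [214.  199.  468.1 232.9 142.6]
 [215.  199.  468.7 231.  134. ]
 ...
 [206.  219.  407.7 258.7 123.9]
 [207.  219.  407.8 256.2 120.6]
 [208.  219.  408.2 254.5 111.7]]
('rack side', 60, 103) 155 med [ 423.1 -144.2   84.3] rect ((422.634033203125, -180.36244201660156), (112.23741149902344, 13.545792579650879), 89.62933349609375)
('rack side', 115, 190) 153 med [ 422.5 -232.7  146.4] rect ((422.4879455566406, -228.8538055419922), (16.817012786865234, 20.47675895690918), 33.2984619140625)
knob side 58 med [427.6 203.6 154.2] rect ((429.61083984375, 213.13047790527344), (14.56435775756836, 38.900474548339844), 12.350680351257324)
top 223 med [434.1 203.3 127.6] rect ((440.8601989746094, 207.84786987304688), (56.53239440917969, 118.06588745117188), 8.884397506713867)
```

The crops show the brass upper bushing at top-view pixel ≈(207,215), the black knob bar at ≈(218,212), and the stand's y axis turned about 13.5° from world +y. The long punch is at the rack's −y end. Next I measure the knob and bushing by intersecting their pixel rays with the known heights.

```bash
cat >> h.py <<'E'
def ray(p,u,v,z):
    T=np.linalg.inv(p['extrinsics']);d=T[:3,:3]@np.linalg.inv(p['camera_matrix'])@[u,v,1];o=T[:3,3]
    return o+d*(z-o[2])/d[2]
def go(P,az):
    """tool-frame deltas (mm, rad) from now to TCP P, jaw azimuth az deg (mod 180), pointing down"""
    s=arm.get_state();M=R.from_euler('xyz',s['tool_rot']).as_matrix()
    d=M.T@(np.array(P)-s['ee_pos'])
    best=None
    for k in(0,180,-180):
        a=np.radians(az+k);T=np.array([[np.sin(a),0,np.cos(a)],[-np.cos(a),0,np.sin(a)],[0,-1,0]])
        r=R.from_matrix(M.T@T).as_rotvec()
        if best is None or np.linalg.norm(r)<np.linalg.norm(best):best=r
    print('t',round(s['time'],2),'pos',np.round(s['ee_pos'],1),'shift mm',np.round(d,1),'turn',np.round(best,3),'F',np.round(s['force'],1),'open',round(s['opening'],3),'j7',round(s['joint_pos'][6],2))
E
python3 - <<'E'
from h import *
np.set_printoptions(precision=1,suppress=True,linewidth=150)
p=shot('top');c=cloud(p);X,Y,Z=c[...,0],c[...,1],c[...,2];im=p['img'].astype(int)
st=(abs(X-425)<90)&(abs(Y-222)<90)
m=st&(Z>150)&(Z<175)&(Y<245)&(X<455);r=cv2.minAreaRect(c[m][:,:2].astype(np.float32));print('knob hi',m.sum(),c[m].mean(0),r)
m=st&(im.max(-1)<75)&(X<460)&(Y<250)&(Y>205);v,u=np.where(m);print('dark',len(u),u.mean(),v.mean(),ray(p,u.mean(),v.mean(),163.5))
sat=im[...,0]-im[...,2];m=st&(sat>25);v,u=np.where(m);q=cv2.fitEllipse(np.c_[u,v].astype(np.float32)) ;print('brass',len(u),q,ray(p,q[0][0],q[0][1],132))
for n in('panel','stop_knob'):
  for d in arm.trace(n,p)[:1]:
    v,u=np.where(d['pixels']);r=cv2.minAreaRect(np.c_[u,v].astype(np.float32));print(n,d['score'],len(u),r,u.mean(),v.mean())
    h=33 if n=='panel' else 163.5
    print(ray(p,*r[0],h),[ray(p,*b,h)[:2] for b in cv2.boxPoints(r)])
m=st&(Z>8)&(Z<70);print('base pts')
q=c[m&(Z<30)];
p=shot('side');c=cloud(p);X,Y,Z=c[...,0],c[...,1],c[...,2];im=p['img'].astype(int)
st=(abs(X-425)<90)&(abs(Y-222)<90)
sat=im[...,0]-im[...,2];m=st&(sat>25)&(Z>100);v,u=np.where(m);print('brass side',len(u),u.mean(),v.mean(),c[m].mean(0))
E
```

```text
knob hi 57 [431.3 219.5 162.3] ((431.3735656738281, 219.23016357421875), (12.039522171020508, 39.424095153808594), 14.907635688781738)
dark 21 218.66666666666666 211.23809523809524 [430.1 215.1 163.5]
brass 56 ((206.42100524902344, 214.28884887695312), (7.729274272918701, 8.400917053222656), 126.87333679199219) [421.8 256.5 132. ]
panel 0.81 305 ((210.7987823486328, 215.12034606933594), (26.53925323486328, 20.16210174560547), 75.0685806274414) 209.67868852459017 216.47868852459015
[423.4 257.6  33. ] [array([455.9, 301.1]), array([473.6, 238.2]), array([390.9, 214.3]), array([373.3, 277. ])]
stop_knob 0.59 62 ((215.30001831054688, 212.6000213623047), (5.81377649307251, 16.994115829467773), 63.43495178222656) 217.41935483870967 211.29032258064515
[425.9 225.1 163.5] [array([422. , 251.7]), array([445.4, 206.7]), array([429.9, 198.5]), array([406.5, 243.6])]
base pts
brass side 15 256.6 163.66666666666666 [418.4 253.3 129.9]
```

```bash
python3 - <<'E'
from h import *
go([428,220,190],13.5)
E
```

```text
t 1.4 pos [247.5 491.2 231.3] shift mm [ 283.2   41.3 -161. ] turn [-0.     0.868 -0.   ] F [ 0.4 -0.5  0.4] open 1.0 j7 -0.03
```

The knob cloud fits a 12.0 × 39.4 mm rectangle centred at (431.4, 219.2) and turned about 14.5°. The bushing is at (421.8, 256.5), 38.5 mm from the knob against the specified 38, so the two agree. Moving above the knob.

```bash
python3 -m crank '[[0,0,0,0.0355,0,-0.02,1],[0,0,0,0.0355,0,-0.02,1],[0,0,0,0.0355,0,-0.02,1],[0,0,0,0.0355,0,-0.02,1],[0,0,0,0.0355,0,-0.02,1]]'; python3 -m crank '[[0,0,0,0.0355,0,-0.02,1],[0,0,0,0.0355,0,-0.02,1],[0,0,0,0.0355,0,-0.02,1],[0,0.124,0,0,0,0,1],[0,0.124,0,0,0,0,1]]'; python3 -m crank '[[0,0.124,0,0,0,0,1],[0,0.124,0,0,0,0,1],[0,0.124,0,0,0,0,1],[0,0.124,0,0,0,0,1],[0,0.12,0,0,0,0,1]]'; python3 -c "
from h import *
go([431.4,219.2,190],14.5)"
```

```text
time: 1.82
ee_pos: [355.9, 329.2, 229.3]
tool_rot: [-1.566, 0.008, -0.439]
force: [0.4, 0.2, 0.4]
opening: 1.002
time: 2.23
ee_pos: [435.1, 214.0, 229.7]
tool_rot: [-1.566, 0.003, -0.697]
force: [-1.1, 0.8, 0.1]
opening: 1.002
time: 2.65
ee_pos: [437.6, 209.3, 230.4]
tool_rot: [-1.567, 0.004, -1.318]
force: [0.0, 0.3, 0.2]
opening: 0.996
t 2.65 pos [437.6 209.3 230.4] shift mm [-11.   40.5  -3.7] turn [-0.004 -0.    -0.004] F [0.  0.3 0.2] open 0.996 j7 -0.17
```

```bash
python3 -m crank '[[0,0,0,-0.011,0.03,-0.0037,1],[0,0,0,0,0.025,0,0],[0,0,0,0,0,0,0]]'; python3 -c "
from h import *
go([431.4,219.2,143.5],14.5)
p=shot('top','t2.png')
cv2.imwrite('pics/t2c.png',cv2.resize(p['img'][160:250,160:280,::-1],(800,600),interpolation=cv2.INTER_CUBIC))"
```

```text
time: 2.9
ee_pos: [433.9, 220.1, 176.6]
tool_rot: [-1.559, 0.006, -1.324]
force: [-0.4, -0.5, -0.2]
opening: 0.747
t 2.9 pos [433.9 220.1 176.6] shift mm [ 0.5 33.  -3. ] turn [-0.012 -0.007 -0.006] F [-0.4 -0.5 -0.2] open 0.747 j7 -0.18
```

```bash
python3 -m crank '[[-0.012,-0.007,-0.006,0.0005,0.018,-0.003,0],[0,0,0,0,0.0145,0,0],[0,0,0,0,0,0,-0.3],[0,0,0,0,0,0,-0.6]]'; python3 -c "
from h import *
go([431.4,219.2,143.5],14.5)"
```

```text
time: 3.28
ee_pos: [434.0, 221.5, 150.8]
tool_rot: [-1.565, 0.004, -1.316]
force: [-15.9, -3.9, 10.9]
opening: 0.23
t 3.28 pos [434.  221.5 150.8] shift mm [ 1.6  7.2 -3.2] turn [-0.006  0.002 -0.004] F [-15.9  -3.9  10.9] open 0.23 j7 -0.17
```

```bash
python3 -m crank '[[0,0,0,0,0,-0.003,-0.3],[0,0,0,0.0015,0,-0.003,-0.3]]';python3 -c "
from h import *
go([431.4,219.2,143.5],14.5)"
```

```text
time: 3.45
ee_pos: [429.8, 219.3, 153.4]
tool_rot: [-1.561, 0.006, -1.316]
force: [-0.1, 0.2, 0.5]
opening: 0.354
t 3.45 pos [429.8 219.3 153.4] shift mm [0.6 9.9 1.5] turn [-0.009  0.002 -0.006] F [-0.1  0.2  0.5] open 0.354 j7 -0.17
```

```bash
python3 -m crank '[[-0.009,0,-0.006,0,0.01,0.001,-0.3],[0,0,0,0,0,0,-0.3]]';python3 -c "
from h import *
go([431.4,219.2,143.5],14.5)"
```

```text
time: 3.62
ee_pos: [432.4, 220.0, 145.4]
tool_rot: [-1.565, 0.001, -1.316]
force: [-0.2, -0.1, -0.9]
opening: 0.347
t 3.62 pos [432.4 220.  145.4] shift mm [ 0.5  1.9 -1.2] turn [-0.006  0.001 -0.001] F [-0.2 -0.1 -0.9] open 0.347 j7 -0.17
```

```bash
python3 -m crank '[[0,0,0,0,0.001,-0.001,-1],[0,0,0,0,0,0,-1],[0,0,0,0,0,0,-1],[0,0,0,0,0,0,-1]]';python3 -c "
from h import *
go([431.4,219.2,143.5],14.5)"
```

```text
time: 3.95
ee_pos: [430.3, 219.4, 144.8]
tool_rot: [-1.568, 0.001, -1.318]
force: [-0.2, -0.2, -0.5]
opening: 0.128
t 3.95 pos [430.3 219.4 144.8] shift mm [0.5 1.3 1. ] turn [-0.002  0.    -0.001] F [-0.2 -0.2 -0.5] open 0.128 j7 -0.17
```

```bash
python3 -m crank '[[0,0,0,0,0,0,-1],[0,-0.1,0,0,0,0,-1],[0,-0.1,0,0,0,0,-1],[0,-0.1,0,0,0,0,-1]]';python3 -c "
from h import *
go([430.3,219.4,144.5],89.5);print(arm.get_state()['ft_torque'])"
```

```text
time: 4.28
ee_pos: [429.6, 219.2, 144.8]
tool_rot: [-1.57, 0.001, -1.007]
force: [-1.6, -0.9, 0.9]
opening: 0.123
t 4.28 pos [429.6 219.2 144.8] shift mm [0.2 0.3 0.7] turn [-0.001 -0.999 -0.   ] F [-1.6 -0.9  0.9] open 0.123 j7 0.13
[-0.06383289  0.21058984 -0.14347346]
```

```bash
python3 -m crank '[[0,-0.12,0,0,0,0,-1],[0,-0.12,0,0,0,0,-1],[0,-0.12,0,0,0,0,-1],[0,-0.12,0,0,0,0,-1],[0,-0.12,0,0,0,0,-1]]';python3 -m crank '[[0,-0.12,0,0,0,0,-1],[0,-0.12,0,0,0,0,-1],[0,-0.1,0,0,0,0,-1],[0,-0.06,0,0,0,0,-1]]';python3 -c "
from h import *
go([430.3,219.4,144.5],89.5);print(arm.get_state()['ft_torque'])"
```

```text
time: 4.7
ee_pos: [428.7, 218.2, 144.8]
tool_rot: [-1.572, 0.001, -0.381]
force: [-0.6, -1.4, 1.2]
opening: 0.127
time: 5.03
ee_pos: [428.6, 217.4, 144.9]
tool_rot: [-1.573, 0.002, 0.038]
force: [-1.2, 0.2, 1.1]
opening: 0.122
t 5.03 pos [428.6 217.4 144.9] shift mm [1.8 0.4 1.9] turn [ 0.002  0.046 -0.002] F [-1.2  0.2  1.1] open 0.122 j7 1.13
[ 0.11776432  0.17197951 -1.39694342]
```

```bash
python3 -m crank '[[0,0.046,0,0,0,0,-0.9],[0,0,0,0,0,0,-0.2],[0,0,0,0,0,0,0],[0,0,0,0,-0.02,0,0.3],[0,0,0,0,-0.04,0,0.3]]';python3 -m crank '[[0,0,0,0,-0.04,0,0.3],[0,0,0,0.0355,0,0,0.3],[0,0,0,0.04,0,0,0.3],[0,0,0,0.04,0,0,0.3],[0,0,0,0.04,0,0,0.3]]';python3 -c "
from h import *
go([424.8,-221,240],90)
p=shot('top');c=cloud(p);q=c[(abs(c[...,0]-425)<60)&(abs(c[...,1]-222)<50)&(c[...,2]>150)&(c[...,2]<170)]
print(q.mean(0),cv2.minAreaRect(q[:,:2].astype(np.float32)))
s=shot('side')
f=lambda i,x,y,w,h:cv2.resize(i[y:y+h,x:x+w,::-1],(400,300),interpolation=cv2.INTER_CUBIC)
cv2.imwrite('pics/c3.png',np.hstack([f(s['img'],230,155,64,48),f(p['img'],190,190,64,48)]))"
```

```text
time: 5.45
ee_pos: [424.0, 214.3, 198.2]
tool_rot: [-1.582, 0.018, -0.008]
force: [1.0, -0.1, -0.2]
opening: 0.647
time: 5.87
ee_pos: [582.4, 221.7, 252.0]
tool_rot: [-1.569, 0.001, 0.012]
force: [0.3, 1.0, 0.2]
opening: 0.649
t 5.87 pos [582.4 221.7 252. ] shift mm [-163.1   11.2 -440.8] turn [-0.002  0.012 -0.001] F [0.3 1.  0.2] open 0.649 j7 1.25
[nan nan nan] ((0.0, 0.0), (0.0, 0.0), 0.0)<string>:5: RuntimeWarning: Mean of empty slice.
  ret = um.true_divide(
```

View pics/c3.png

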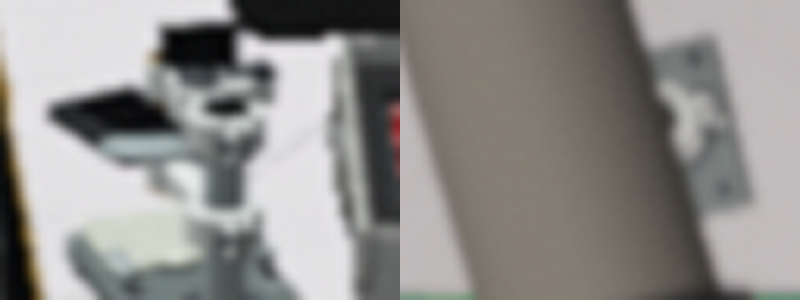

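The side view now shows the knob bar broadside at (203,45) in the crop, so it has turned about 75° and stayed there after release. My last moves went the wrong way in x, so I'll come back before crossing to the rack.

```bash
python3 -m crank '[[0,0.012,0,-0.04,0,0,0.3],[0,0,0,-0.04,0,0,0.3],[0,0,0,-0.04,0,0,0.3],[0,0,0,-0.035,0,0,0.3],[0,0,0,0,0,-0.04,0.3]]';python3 -m crank '[[0,0,0,0,0,-0.0415,0.3],[0,0,0,0,0,-0.0415,0.3],[0,0,0,0,0,-0.0415,0.3],[0,0,0,0,0,-0.0415,0.3],[0,0,0,0,0,-0.0415,0.3]]';python3 -m crank '[[0,0,0,0,0,-0.0415,0.3],[0,0,0,0,0,-0.0415,0.3],[0,0,0,0,0,-0.0415,0.3],[0,0,0,0,0,-0.0415,0.3],[0,0,0,0,0,0,0.3]]';python3 -c "
from h import *
go([424.8,-221,240],90)
p=shot('top');c=cloud(p);q=c[(abs(c[...,0]-425)<60)&(abs(c[...,1]-222)<40)&(c[...,2]>152)&(c[...,2]<170)]
print(q.mean(0),cv2.minAreaRect(q[:,:2].astype(np.float32)))
im=p['img'].astype(int);X,Y=c[...,0],c[...,1];m=(abs(X-425)<40)&(abs(Y-255)<25)&(im[...,0]-im[...,2]>25);v,u=np.where(m);q=cv2.fitEllipse(np.c_[u,v].astype(np.float32));print(len(u),q,ray(p,*q[0],132))
f=lambda i,x,y,w,h:cv2.resize(i[y:y+h,x:x+w,::-1],(400,300),interpolation=cv2.INTER_CUBIC)
cv2.imwrite('pics/c4.png',np.hstack([f(p['img'],313,192,64,48),f(p['img'],190,190,64,48)]))
"
```

```text
time: 6.38
ee_pos: [426.1, 186.8, 238.8]
tool_rot: [-1.577, 0.009, 0.008]
force: [1.4, 1.1, 0.4]
opening: 0.651
time: 6.8
ee_pos: [423.4, -20.3, 240.7]
tool_rot: [-1.573, 0.005, 0.037]
force: [1.2, 0.3, 1.4]
opening: 0.652
time: 7.22
ee_pos: [424.7, -197.1, 243.5]
tool_rot: [-1.579, -0.002, 0.031]
force: [0.2, -1.3, -0.4]
opening: 0.648
t 7.22 pos [ 424.7 -197.1  243.5] shift mm [ -0.6   3.7 -23.8] turn [0.009 0.031 0.002] F [ 0.2 -1.3 -0.4] open 0.648 j7 2.07
[431.35755775 218.60469134 163.41081284] ((430.798583984375, 218.66688537597656), (35.97982406616211, 10.199260711669922), 2.031771183013916)
72 ((206.4412078857422, 214.2632598876953), (7.2531023025512695, 8.828703880310059), 126.67803192138672) [421.88938376 256.46308669 132.        ]
```

View pics/c4.png

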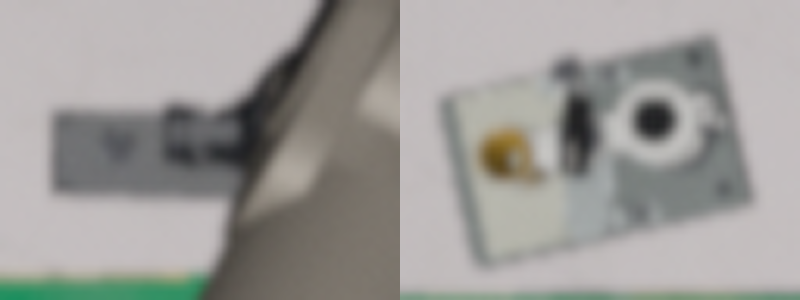

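Right crop: the knob bar now lies across the stand and the brass bushing bore is open, so the stop plate is clear. The punch is under the hand, so I descend on its head.

```bash
python3 -m crank '[[0.009,0.031,0.002,0,0,-0.0245,0.3],[0,0,0,0,0.025,0,0.3],[0,0,0,0,0.03,0,0.3],[0,0,0,0,0,0,0.3]]'; python3 -c "
from h import *
go([424.6,-222,131],90)"
```

```text
time: 7.6
ee_pos: [428.0, -214.5, 188.6]
tool_rot: [-1.564, -0.006, 0.008]
force: [0.0, 0.7, -0.3]
opening: 0.644
t 7.6 pos [ 428.  -214.5  188.6] shift mm [-3.8 57.6 -7.9] turn [-0.007  0.008  0.006] F [ 0.   0.7 -0.3] open 0.644 j7 2.14
```

```bash
python3 -m crank '[[-0.007,0.008,0.006,-0.004,0.012,-0.008,0.3],[0,0,0,0,0.02,0,0.3],[0,0,0,0,0.02,0,0.3],[0,0,0,0,0,0,0.3]]'; python3 -c "
from h import *
go([424.6,-222,131],90)"
```

```text
time: 7.93
ee_pos: [426.7, -216.2, 138.2]
tool_rot: [-1.567, -0.004, 0.011]
force: [-1.1, -0.2, -0.2]
opening: 0.652
t 7.93 pos [ 426.7 -216.2  138.2] shift mm [-2.2  7.2 -5.8] turn [-0.004  0.011  0.004] F [-1.1 -0.2 -0.2] open 0.652 j7 2.17
```

```bash
python3 -m crank '[[-0.004,0.011,0.004,-0.002,0.007,-0.006,0.3],[0,0,0,0,0,0,0.3]]'; python3 -c "
from h import *
go([424.6,-222,131],90)"; python3 -m crank '[[0,0,0,0,0,-0.001,0.0],[0,0,0,0,0,0,-0.2]]'; python3 -c "
from h import *
go([424.6,-222,131],90)"
```

```text
time: 8.1
ee_pos: [426.1, -220.5, 132.8]
tool_rot: [-1.57, -0.002, 0.004]
force: [0.3, 0.7, -0.3]
opening: 0.648
t 8.1 pos [ 426.1 -220.5  132.8] shift mm [-1.5  1.8 -1.5] turn [-0.     0.004  0.002] F [ 0.3  0.7 -0.3] open 0.648 j7 2.18
time: 8.27
ee_pos: [427.9, -221.5, 135.1]
tool_rot: [-1.571, -0.005, 0.005]
force: [0.3, -0.7, 0.0]
opening: 0.404
t 8.27 pos [ 427.9 -221.5  135.1] shift mm [-3.3  4.1 -0.5] turn [0.    0.005 0.005] F [ 0.3 -0.7  0. ] open 0.404 j7 2.18
```

```bash
python3 -m crank '[[0,0.005,0.005,-0.003,0.004,0,-0.3],[0,0,0,0,0,0,-1],[0,0,0,0,0,0,-1],[0,0,0,0,0,0,-1],[0,0,0,0,0,0,-1]]'; python3 -c "
from h import *
go([424.6,-222,131],90)"
```

```text
time: 8.68
ee_pos: [426.0, -223.1, 133.1]
tool_rot: [-1.574, -0.004, -0.001]
force: [-0.4, 0.5, -0.9]
opening: 0.192
t 8.68 pos [ 426.  -223.1  133.1] shift mm [-1.4  2.1  1.1] turn [ 0.003 -0.001  0.004] F [-0.4  0.5 -0.9] open 0.192 j7 2.18
```

```bash
python3 -m crank '[[0,0,0,0,-0.012,0,-1],[0,0,0,0,-0.015,0,-1],[0,0,0,0,-0.02,0,-1],[0,0,0,0,-0.02,0,-1]]'; python3 -c "
from h import *
go([426,-223,300],90)"
```

```text
time: 9.02
ee_pos: [423.4, -221.5, 196.8]
tool_rot: [-1.572, 0.004, -0.002]
force: [-0.6, 0.0, -2.0]
opening: 0.189
t 9.02 pos [ 423.4 -221.5  196.8] shift mm [   2.2 -103.2   -1.6] turn [ 0.001 -0.002 -0.004] F [-0.6  0.  -2. ] open 0.189 j7 2.13
```

```bash
python3 -m crank '[[0,0,0,0,-0.03,0,-1],[0,0,0,0,-0.035,0,-1],[0,0,0,0,-0.03,0,-1],[0,0,0,0,-0.01,0.015,-1],[0,0,0,0,0,0.03,-1]]'; python3 -m crank '[[0,0,0,0,0,0.033,-1],[0,0,0,0,0,0.033,-1],[0,0,0,0,0,0.033,-1],[0,0,0,0,0,0.033,-1],[0,0,0,0,0,0.033,-1]]';  python3 -m crank '[[0,0,0,0,0,0.033,-1],[0,0,0,0,0,0.033,-1],[0,0,0,0,0,0.033,-1],[0,0,0,0,0,0.033,-1],[0,0,0,0,0,0.03,-1]]'; python3 -c "
from h import *
go([421.2,254.5,300],90)"
```

```text
time: 9.43
ee_pos: [421.9, -181.4, 308.3]
tool_rot: [-1.575, 0.004, -0.015]
force: [1.0, -0.6, -1.6]
opening: 0.193
time: 9.85
ee_pos: [423.2, -12.7, 308.8]
tool_rot: [-1.574, 0.002, -0.026]
force: [0.3, 0.1, -1.2]
opening: 0.195
time: 10.27
ee_pos: [422.9, 158.4, 306.7]
tool_rot: [-1.572, 0.007, -0.025]
force: [0.2, -0.4, -2.2]
opening: 0.187
t 10.27 pos [422.9 158.4 306.7] shift mm [-4.1  6.6 96. ] turn [ 0.001 -0.025 -0.007] F [ 0.2 -0.4 -2.2] open 0.187 j7 1.16
```

```bash
python3 -m crank '[[0,-0.025,-0.007,-0.001,0,0.033,-1],[0,0,0,-0.001,0,0.033,-1],[0,0,0,0,0,0.025,-1],[0,0,0,0,0,0,-1]]'; python3 -c "
from h import *
go([421.2,254.5,278],90)"
```

```text
time: 10.6
ee_pos: [416.2, 262.4, 303.7]
tool_rot: [-1.568, 0.008, 0.014]
force: [-0.6, 0.5, -2.6]
opening: 0.191
t 10.6 pos [416.2 262.4 303.7] shift mm [ 5.1 25.6 -8. ] turn [-0.003  0.014 -0.008] F [-0.6  0.5 -2.6] open 0.191 j7 1.01
```

```bash
python3 -m crank '[[-0.003,0.014,-0.008,0.005,0,-0.008,-1],[0,0,0,0,0.015,0,-1],[0,0,0,0,0.008,0,-1],[0,0,0,0,0,0,-1]]'; python3 -c "
from h import *
go([421.2,254.5,278],90)
p=shot('top');s=shot('side')
c=cloud(s);X,Y,Z=c[...,0],c[...,1],c[...,2];m=(abs(X-421)<25)&(abs(Y-250)<25)
for lo,hi in((155,165),(165,175),(175,185),(185,195),(195,205),(205,215),(215,230),(230,245),(245,262)):
  k=m&(Z>lo)&(Z<hi);print(lo,k.sum(),np.round(c[k].mean(0),1) if k.any() else '',np.round([X[k].min(),X[k].max()],1) if k.any() else '')
f=lambda i,x,y,w,h:cv2.resize(i[y:y+h,x:x+w,::-1],(400,600),interpolation=cv2.INTER_CUBIC)
cv2.imwrite('pics/c5.png',np.hstack([f(s['img'],226,110,64,96),f(p['img'],176,170,64,96)]))
"
```

```text
time: 10.93
ee_pos: [421.1, 252.3, 278.1]
tool_rot: [-1.576, 0.001, -0.0]
force: [0.2, -0.6, -2.2]
opening: 0.193
t 10.93 pos [421.1 252.3 278.1] shift mm [0.1 0.1 2.2] turn [ 0.005 -0.    -0.001] F [ 0.2 -0.6 -2.2] open 0.193 j7 1.01
155 10 [417.  243.2 161.1] [412.1 422.1]
165 13 [416.8 244.8 170.1] [412.5 421.8]
175 11 [417.5 244.4 180.1] [412.1 421.9]
185 15 [417.3 245.9 190.2] [412.3 422. ]
195 10 [417.1 245.6 200.7] [412.1 422. ]
205 12 [416.6 243.9 210. ] [412.2 421.6]
215 18 [417.1 244.5 221.8] [412.1 421.8]
230 20 [416.8 244.4 237.3] [412.  421.9]
245 21 [416.6 245.3 253. ] [411.7 421.8]
```

View pics/c5.png

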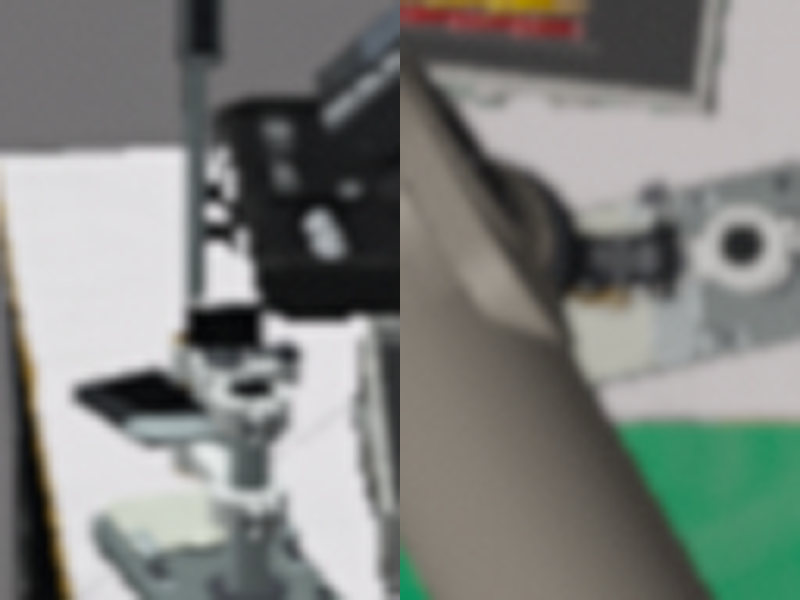

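The side view shows the punch hanging straight, with its shaft at crop x≈195 running down behind the knob. The knob and punch are visible in the same side picture, so I compare their x directly.

```bash
python3 - <<'E'
from h import *
np.set_printoptions(precision=1,suppress=True,linewidth=150)
print([arm.get_state()['ee_pos'] for _ in range(2)])
s=shot('side');c=cloud(s);X,Y,Z=c[...,0],c[...,1],c[...,2]
k=(abs(X-428)<35)&(Y>200)&(Y<228)&(Z>143)&(Z<170);print('knob',k.sum(),X[k].min(),X[k].max(),X[k].mean(),Y[k].mean(),Z[k].max())
m=(abs(X-421)<25)&(abs(Y-247)<20)&(Z>168)&(Z<250);print('punch',X[m].min(),X[m].max(),c[m].mean(0),Y[m].min())
print(arm.get_state()['ee_pos'])
im=s['img'].astype(int)
for v in (135,140,145,150,155,157): print(v,im[v,250:268].sum(-1))
for v in (162,164,166,168): print(v,im[v,250:278].sum(-1))
print(px(s,[421.2,254.5,170]),px(s,[430.8,217.5,152]))
m=(im[...,0]-im[...,2]>25)&(Z>100)&(abs(X-421)<30)&(abs(Y-250)<30);print('brass',np.argwhere(m)[:20].tolist(),c[m][:20])
E
```

```text
[array([421.5, 252.8, 279.4]), array([421.5, 252.8, 279.4])]
knob 90 409.11756894482556 448.17803756885405 428.2751729855311 211.3238505362315 162.88991359968327
punch 412.21490835287295 422.36761595873236 [417.1 245.9 208.8] 237.95984577995318
[421.8 253.4 280.1]
135 [681 681 686 686 668 577 405 276 333 460 509 500 375 193 101  85  86  85]
140 [672 676 678 680 664 573 407 270 206 140 135 325 497 407 207 114 100  92]
145 [673 675 674 675 649 542 379 264 254 313 374 376 274 164 147 136 109  99]
150 [672 673 675 678 650 537 367 260 332 525 648 673 613 550 548 419 205 101]
155 [673 672 676 680 656 543 369 264 389 596 675 684 684 684 686 638 445 197]
157 [676 674 677 680 659 576 460 399 475 600 641 638 627 625 627 615 524 333]
162 [678 677 679 662 591 398 171  45  24  27  30  31  32  32  28  23  55 248 501 649 680 650 628 629 631 629 626 629]
164 [677 678 660 582 432 254 117  58  39  34  40  42  41  38  40  42  62 227 446 559 544 506 527 606 665 684 683 682]
166 [679 680 656 575 480 415 412 409 303 202 195 192 174 164 216 279 269 265 301 294 226 153 156 314 526 645 678 678]
168 [517 540 569 523 450 419 481 539 487 380 328 293 270 280 358 471 536 553 555 521 417 308 292 407 573 663 681 679]
[257.5 151.6] [261.7 161. ]
brass [[164, 254]] [[409.7 249.2 130.6]]
```

```bash
python3 -m crank '[[0.003,0,0,0.0019,0,0.0015,-1],[0,0,0,0,0,0,-1]]'; python3 -c "
from h import *
go([423.4,254.4,255],90)"
```

```text
time: 11.25
ee_pos: [424.7, 254.4, 281.4]
tool_rot: [-1.568, -0.003, -0.002]
force: [-0.4, 0.3, -2.6]
opening: 0.194
t 11.25 pos [424.7 254.4 281.4] shift mm [-1.4 26.4 -0.1] turn [-0.002 -0.002  0.003] F [-0.4  0.3 -2.6] open 0.194 j7 1.01
```

```bash
python3 -m crank '[[0,0,0,-0.0014,0.013,0,-1],[0,0,0,0,0.01,0,-1],[0,0,0,0,0,0,-1]]'; python3 -c "
from h import *
go([423.4,254.4,245],90)"
```

```text
time: 11.5
ee_pos: [425.3, 254.7, 260.1]
tool_rot: [-1.565, -0.008, -0.003]
force: [-1.1, -0.1, -1.9]
opening: 0.189
t 11.5 pos [425.3 254.7 260.1] shift mm [-2.  15.  -0.4] turn [-0.005 -0.003  0.008] F [-1.1 -0.1 -1.9] open 0.189 j7 1.01
```

```bash
python3 -m crank '[[-0.005,-0.003,0.008,-0.0018,0,-0.0004,-1],[0,0,0,0,0,0,-1]]'; python3 -c "
from h import *
go([423.4,254.4,245],90)"; python3 -m crank '[[0,0,0,0,0.005,0,-1],[0,0,0,0,0.004,0,-1]]'; python3 -c "
from h import *
go([423.4,254.4,245],90)"
```

```text
time: 11.67
ee_pos: [423.3, 254.1, 260.2]
tool_rot: [-1.571, 0.001, -0.0]
force: [0.3, -0.3, -2.3]
opening: 0.195
t 11.67 pos [423.3 254.1 260.2] shift mm [ 0.1 15.2  0.3] turn [ 0.    -0.    -0.001] F [ 0.3 -0.3 -2.3] open 0.195 j7 1.01
time: 11.83
ee_pos: [424.4, 254.7, 252.3]
tool_rot: [-1.569, -0.002, -0.0]
force: [0.5, -0.3, -2.0]
opening: 0.19
t 11.83 pos [424.4 254.7 252.3] shift mm [-1.   7.3 -0.4] turn [-0.002 -0.     0.002] F [ 0.5 -0.3 -2. ] open 0.19 j7 1.01
```

```bash
python3 -m crank '[[0,0,0,-0.001,0.005,-0.0004,-1],[0,0,0,0,0.003,0,-1]]'; python3 -c "
from h import *
go([423.4,254.4,240],90)"; python3 -m crank '[[0,0,0,-0.0005,0.005,0,-1],[0,0,0,0,0,0,-1]]'; python3 -c "
from h import *
go([423.4,254.4,235],90)"
```

```text
time: 12.0
ee_pos: [423.5, 254.5, 243.7]
tool_rot: [-1.569, -0.002, 0.0]
force: [0.1, 0.2, -1.5]
opening: 0.189
t 12.0 pos [423.5 254.5 243.7] shift mm [-0.1  3.7 -0.1] turn [-0.002  0.     0.002] F [ 0.1  0.2 -1.5] open 0.189 j7 1.01
time: 12.17
ee_pos: [422.4, 254.2, 237.2]
tool_rot: [-1.57, -0.001, 0.0]
force: [-0.4, 0.6, -2.6]
opening: 0.193
t 12.17 pos [422.4 254.2 237.2] shift mm [1.  2.2 0.2] turn [-0.001  0.     0.001] F [-0.4  0.6 -2.6] open 0.193 j7 1.01
```

```bash
python3 -m crank '[[0,0,0,0.0005,0.007,0,-1],[0,0,0,0,0.007,0,-1],[0,0,0,0,0,0,-1]]'; python3 -c "
from h import *
go([423.4,254.4,210],90)"; python3 -m crank '[[0,0,0,0,0.007,0,-1],[0,0,0,0,0.006,0,-1],[0,0,0,0,0,0,-1]]'; python3 -c "
from h import *
go([423.4,254.4,200],90)"
```

```text
time: 12.42
ee_pos: [422.9, 254.3, 221.8]
tool_rot: [-1.57, -0.001, 0.0]
force: [-0.8, 0.6, -2.0]
opening: 0.192
t 12.42 pos [422.9 254.3 221.8] shift mm [ 0.5 11.8  0.1] turn [-0.001  0.     0.001] F [-0.8  0.6 -2. ] open 0.192 j7 1.01
time: 12.67
ee_pos: [422.8, 254.1, 207.0]
tool_rot: [-1.57, -0.001, 0.0]
force: [-0.7, -0.9, -1.5]
opening: 0.187
t 12.67 pos [422.8 254.1 207. ] shift mm [0.6 7.  0.3] turn [-0.001  0.     0.001] F [-0.7 -0.9 -1.5] open 0.187 j7 1.01
```

```bash
python3 -m crank '[[0,0,0,0,0.006,0,-1],[0,0,0,0,0.005,0,-1],[0,0,0,0,0,0,-1]]'; python3 -c "
from h import *
go([423.4,254.4,185],90)"; python3 -m crank '[[0,0,0,0,0.005,0,-1],[0,0,0,0,0.005,0,-1],[0,0,0,0,0,0,-1]]'; python3 -c "
from h import *
go([423.4,254.4,173],90)
p=shot('top');s=shot('side')
f=lambda i,x,y,w,h:cv2.resize(i[y:y+h,x:x+w,::-1],(400,600),interpolation=cv2.INTER_CUBIC)
cv2.imwrite('pics/c6.png',np.hstack([f(s['img'],226,120,64,96),f(p['img'],176,170,64,96)]))"
```

```text
time: 12.92
ee_pos: [422.8, 254.1, 194.7]
tool_rot: [-1.57, -0.0, 0.0]
force: [-0.0, -0.9, -2.0]
opening: 0.193
t 12.92 pos [422.8 254.1 194.7] shift mm [0.6 9.7 0.3] turn [-0.  0.  0.] F [-0.  -0.9 -2. ] open 0.193 j7 1.01
time: 13.17
ee_pos: [422.9, 254.2, 183.7]
tool_rot: [-1.57, -0.001, 0.0]
force: [-0.4, 0.3, -2.3]
opening: 0.196
t 13.17 pos [422.9 254.2 183.7] shift mm [ 0.4 10.7  0.2] turn [-0.001  0.     0.001] F [-0.4  0.3 -2.3] open 0.196 j7 1.02
```

View pics/c6.png

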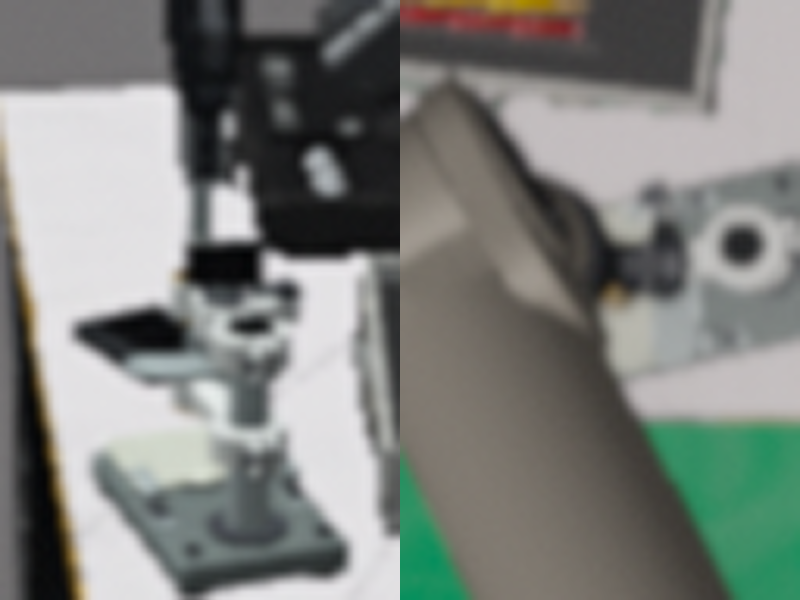

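The side view shows the shaft running into the upper bushing behind the knob, with the fingertips well above the knob (crop y≈180 vs 245). Forces equal the punch's weight only, so I lower the last 10 mm.

```bash
python3 -m crank '[[0,0,0,0,0.005,0,-1],[0,0,0,0,0.0055,0,-1],[0,0,0,0,0,0,-1],[0,0,0,0,0,0,-1],[0,0,0,0,0,0,-1]]'; python3 -c "
from h import *
go([423.4,254.4,173],90)
s=shot('side');c=cloud(s);X,Y,Z=c[...,0],c[...,1],c[...,2]
for z in range(164,200,3):
  k=(abs(X-418)<14)&(Y>236)&(Y<256)&(abs(Z-z)<1.5);print(z,k.sum(),np.round([X[k].min(),X[k].max(),Y[k].min()],1) if k.any() else '')
k=(abs(X-428)<35)&(Y>200)&(Y<226)&(Z>143)&(Z<163.5);print('knob',X[k].min(),X[k].max(),np.polyfit(X[k],Y[k],1))
for n in ('short_punch','parts_pot','gloss_tile','sanding_block','punch_rack'): print(n,[np.round(w(s,d['location']),0) for d in arm.recognise(n,s)[:1]])
p=shot('top')
for n in ('parts_pot','gloss_tile','sanding_block','punch_rack'): print(n,[np.round(w(p,d['location']),0) for d in arm.recognise(n,p)[:1]])
"
```

```text
time: 13.68
ee_pos: [423.7, 254.7, 173.5]
tool_rot: [-1.569, -0.003, 0.0]
force: [-0.3, 0.5, -1.6]
opening: 0.193
t 13.68 pos [423.7 254.7 173.5] shift mm [-0.3  0.5 -0.3] turn [-0.002  0.     0.003] F [-0.3  0.5 -1.6] open 0.193 j7 1.02
164 5 [416.2 425.7 243.2]
167 4 [416.4 425.4 248. ]
170 0 
173 6 [412.4 430.5 237.3]
176 2 [415.1 418.  237.7]
179 5 [411.8 431.3 237.8]
182 2 [415.1 431.  240.7]
185 3 [411.8 424.1 236.3]
188 1 [430.5 430.5 238.1]
191 2 [427.3 430.6 237.9]
194 4 [412.  430.3 236.6]
197 3 [411.7 430.3 236.7]
knob 409.14276088830803 447.27907674764316 [2.00642085e-02 2.03155424e+02]
short_punch []
parts_pot [array([495., -44.,  26.])]
gloss_tile [array([401., 471.,  10.])]
sanding_block [array([ 432., -463.,   27.])]
punch_rack [array([ 422., -220.,   42.])]
parts_pot [array([500., -23.,  42.])]
gloss_tile [array([416., 479.,  18.])]
sanding_block [array([ 446., -446.,   21.])]
punch_rack [array([ 425., -178.,   46.])]
```

```bash
python3 -c "
from h import *
s=shot('side');c=cloud(s);q=c[(abs(c[...,0]-424)<25)&(abs(c[...,1]+130)<25)&(c[...,2]>60)];print('short',len(q),np.round(q.mean(0),1),np.round(q[:,2].max(),1))
go([423.4,254.4,173],90);print(arm.job_done())"
```

```text
short 104 [ 424.  -135.5   85.8] 103.6
t 14.28 pos [423.9 254.8 173.7] shift mm [-0.5  0.7 -0.4] turn [-0.002  0.     0.003] F [ 0.6  0.3 -2.8] open 0.191 j7 1.02
the job is handed in; nothing more can be done
None
```

The job is handed in at about 14.3 s of the 64 s allowed. The stop plate is swung clear, and the long punch is threaded through both bushings and still held in the gripper.

**Knob:** I turned it counterclockwise about 75°, until the wrist torque rose to about 1.4 N m at the end stop. It stayed there after I let go, and both cameras later showed the bar across the stand with the bushing bore open.

**Punch:** I took it by the head, lifted it straight out of the rack, and lowered it through the upper and then the lower bushing. The wrist force stayed at about the punch's own weight, around 2 N, with almost no sideways force. The tool now sits at z ≈ 173.7 mm. That puts the nose at about 49 mm, roughly 13 mm below the lower bushing and 16 mm above the panel.

**Other things:** The short punch still tops out at 103.6 mm. The pot, tile, block and rack show at their earlier places within the detector's scatter, with the rack reading somewhat further off because the arm and then the missing punch changed what was visible.

**Not confirmed or in disagreement:**
- The nose under the lower bushing was out of view in both cameras, so its height comes from the tool's position and the grasp height in the rack.
- The last side-camera reading put the shaft about 2 mm in +x from the bore's expected position. That is about one pixel there, and nothing pushed sideways on the tool.
- During the first closing on the knob, one pad touched the bar early with about 16 N. I re-centred before turning it.
- After releasing the knob I first moved about 160 mm the wrong way in x. Nothing was touched, and I came back before crossing to the rack.

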